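Sort desk keys by spring stiffness into two bays

ROBOT

A 6-joint arm with a two-finger parallel gripper is mounted at the origin on the work surface. World frame = base frame: x ahead of the robot, y to its left, z up, the work surface at z = 0. Lengths are in m, angles in rad, forces in N, time in s.
With the tool pointing down it reaches from about 0.325 to 0.9 m from the base axis. Payload 6.1 kg.
Tool frame: the origin (TCP) lies at the very end of the fingers, on their centre line; the grasp point (between the pads) lies 19 mm behind it; z points along the fingers, y is the line along which they close (so a half turn about z gives the same grasp; the last joint's range is limited). The gripper opens to 87 mm and grips with 3 to 60 N. Pads are 19 mm wide; open, the fingers measure 117 mm over their backs; the gripper's body (75 mm by 190 mm) begins 51 mm behind the grasp point.
Start: joints at [-1.286, 0.22, 1.526, -0, 1.395, -0.126], TCP at [0.25, -0.573, 0.199] pointing down, gripper open.
Joint ranges: [-2.98, 2.98], [-0.91, 2.08], [0.09, 2.57], [-1.24, 4.39], [0.2, 2.65], [-2.68, 2.68]. Speed limits (rad/s): [2.57, 2.57, 3.01, 3.14, 3.14, 3.14].

INTERFACE

Orientations are given as a rotation vector (axis times angle).
In Python, from station import r gives the robot as it stands.
- The arm moves only by the tool jog_arm, never from a script. Its argument "commands" is text: rows parted by semicolons, each of 5 numbers parted by spaces: the finger opening in m, from 0 to 0.087, then the shift along the world's x, y, z in m, then the turn about the world's z in rad. In form: jaw tx ty tz spin; .... A call has 1 to 10 rows; each row is the pose to reach, as a shift and turn from the pose commanded when the call began; what a row does not reach only later rows make up. A row lasts 1/10 s, in which the tool goes at most 50 mm and 8.59 degrees, less where a joint would pass 70% of its speed; a pose out of reach is approached as far as the arm can. A call with a gripper value outside its range is refused whole. The fingers move at their own pace and stop on an object; "grip_force" is the grip in N (left out, the last holds). Time passes only in rows, so rows that repeat a pose let the fingers close. It gives the time, the measured TCP pose, the force, the opening and the grip force at its end, in the units of the state.
- r.get_state(): the state, without advancing time (a new reading comes with each control period).
- r.snapshot(name): name is "scene" or "top" or "wrist"; returns a dict with "img" (384x512x3 uint8, red, green, blue), "depth" (384x512 float32, m along the optical axis (not along the pixel's ray), 0 where there is no reading), "fx", "fy", "cx", "cy" (pixels), "k1" (the pictures are not rectified: a ray, as slopes to the right and down, at radius r is drawn at 1 + k1 r^2 times it, then the intrinsics apply), "rvec" (rotation vector, rad) and "tvec" (3), from world to camera coordinates, as OpenCV has them. Camera axes: x right, y down, z forward; pixel columns grow to the right and rows downward; lengths in m; the calibration is good to about 2 mm. A picture is of the moment at which its call begins.
- r.finish_job(): hands the job in; it is judged then, once.
The state is a dict: "time_s": time; "qpos": joint angles; "qd": joint speeds; "tau": joint torques, N m; "tool_pos": TCP position; "tool_rot": TCP orientation; "ft_force": force on the tool from outside, world axes, zero at the start; "moment": the same for the moment, N m; "gripper_width": finger opening in m; "finger_force": force on a finger pad.
Only numpy, scipy, OpenCV 4.12 (cv2) and the standard library are available. Lean on these libraries where they do the work, as an engineer would, in place of code of your own. Each camera call takes 0.05 s, during which the arm holds its last target. There are 200 camera calls.

TASK

Press the red caps of the three loose desk keys to feel their springs, then slide each key along the bench, without lifting it off or tipping it, fully into a bay: keys with a stiff spring into the bay with the green floor, keys with a weak spring into the bay with the orange floor. Leave the fuse jar, battery cell and hand microphone where they stand.

Things in the scene. Friction and masses are not known exactly. Their poses are not given: they have to be found in the camera images.
- key_a: one of three look-alike loose desk keys: black round housing, diameter 62 mm, 34 mm high, a sprung cartridge dropped in from above, with a 36 mm red cap, its top 46 mm above the origin, 8 mm of travel. 0.2 to 0.4 kg. Origin: centre of underside, z up; yaw means nothing. Springs, start to bottom: weak 1.5 to 4 N; stiff 4 to 13 N (8 N at 4 mm). Nothing shows which; at least one of each; it changes each run
- key_b: one of three look-alike loose desk keys: black round housing, diameter 62 mm, 34 mm high, a sprung cartridge dropped in from above, with a 36 mm red cap, its top 46 mm above the origin, 8 mm of travel. 0.2 to 0.4 kg. Origin: centre of underside, z up; yaw means nothing. Springs, start to bottom: weak 1.5 to 4 N; stiff 4 to 13 N (8 N at 4 mm). Nothing shows which; at least one of each; it changes each run
- key_c: one of three look-alike loose desk keys: black round housing, diameter 62 mm, 34 mm high, a sprung cartridge dropped in from above, with a 36 mm red cap, its top 46 mm above the origin, 8 mm of travel. 0.2 to 0.4 kg. Origin: centre of underside, z up; yaw means nothing. Springs, start to bottom: weak 1.5 to 4 N; stiff 4 to 13 N (8 N at 4 mm). Nothing shows which; at least one of each; it changes each run
- bay_left: fixed bay standing on the bench on the robot's left (+y side): three white rails 30 mm high and 6 mm thick, open at the top and at the mouth, which faces the middle of the bench (-y). Inside 220 mm along x and 150 mm deep along y, with no sill at the mouth. Origin: middle of the inside, on the bench; its axes are parallel to the world's. Keys slide in at bench level
- bay_right: fixed bay standing on the bench on the robot's right (-y side): three white rails 30 mm high and 6 mm thick, open at the top and at the mouth, which faces the middle of the bench (+y). Inside 220 mm along x and 150 mm deep along y, with no sill at the mouth. Origin: middle of the inside, on the bench; its axes are parallel to the world's. Keys slide in at bench level
- plate_green: green floor plate painted inside one of the two bays (which one changes): 214 mm along x, 146 mm along y, too thin to feel. Origin: its centre, which is the bay's centre; axes parallel to the world's. Stiff keys belong here.
- plate_orange: orange floor plate painted inside one of the two bays (which one changes): 214 mm along x, 146 mm along y, too thin to feel. Origin: its centre, which is the bay's centre; axes parallel to the world's. Weak keys belong here.
- fuse_jar: small amber glass jar with a metal cap, 40 mm in diameter, 58 mm high, loose and upright in front of the mouth of one bay. Bystander: not to be moved. Origin: centre of its underside
- cell: blue and copper battery cell, 33 mm in diameter, 60 mm high, loose and upright in front of the mouth of the other bay. Bystander: not to be moved. Origin: centre of its underside
- microphone: black hand microphone lying on its back at the far side of the keys, 64 mm by 85 mm, 28 mm high. Bystander: not to be moved. Origin: centre of its underside
Mind the look-alikes: they are no part of the job. Leave any purple or yellow look-alike of the key_c alone.

How it is judged:
By the outcome, as a careful person would: the job done as asked, in the order asked, and still so for the second after the job is handed in, with the robot touching nothing.
It also fails if it takes over 72 s, if anything falls off the work surface, if the arm or the gripper's body presses on something with over 40 N, if the wrist force passes 120 N, or if a joint passes its speed limit or range.

## Working session

There is one attempt and no reset: what is moved stays moved. The work goes in short steps, Python scripts to look and compute and a tool call to move; the robot and the scene stay as the last step left them, time stands still between calls to the robot, and variables do not carry over. Pictures are saved under pics/ and viewed, at most 10 in all, crops included, and the job is handed in when it is done.

Besides the shell and the picture viewer there is one more tool, called after "Emit:" by a JSON object that holds its "op" and its "data", one argument or row to a line. jog_arm: Moves the arm, as the interface text tells. Its arguments: {"type":"object","properties":{"commands":{"type":"string"},"grip_force":{"type":"number"}},"required":["commands"]}

```bash
mkdir -p pics
cat > h.py <<'E'
import numpy as np,cv2
from station import r
def world(s,u,v,z):
    K=np.array([[s['fx'],0,s['cx']],[0,s['fy'],s['cy']],[0,0,1]])
    p=cv2.undistortPoints(np.array([[[u,v]]],float),K,np.array([s['k1'],0,0,0,0]))[0,0]
    R=cv2.Rodrigues(np.array(s['rvec']))[0];c=-R.T@np.array(s['tvec']).ravel()
    d=R.T@np.array([p[0],p[1],1]);return c+d*(z-c[2])/d[2]
def blobs(s,lo,hi,z,amin=30):
    h=cv2.cvtColor(s['img'],cv2.COLOR_RGB2HSV)
    m=cv2.inRange(h,lo,hi)
    if lo[0]==0 and hi[0]<=10: m|=cv2.inRange(h,(172,)+tuple(lo[1:]),(180,255,255))
    n,l,st,c=cv2.connectedComponentsWithStats(m)
    return [(st[i,4],c[i].round(1),st[i,:4],world(s,*c[i],z).round(4)) for i in range(1,n) if st[i,4]>=amin]
E
python3 - <<'E'
from h import *
for n in('top','scene'):
    s=r.snapshot(n);cv2.imwrite(f'pics/{n}0.png',cv2.resize(s['img'][:,:,::-1],(800,600)))
    print(n,'red');[print(b) for b in blobs(s,(0,120,60),(8,255,255),.046)]
    print('green');[print(b) for b in blobs(s,(40,80,40),(85,255,255),0,200)]
    print('orange');[print(b) for b in blobs(s,(9,100,60),(24,255,255),0,60)]
    print('blue');[print(b) for b in blobs(s,(95,100,40),(125,255,255),.06)]
print(r.get_state())
E
```

```text
top red
(np.int32(188), array([291.2, 189. ]), array([284, 182,  15,  15], dtype=int32), array([ 0.6437, -0.0759,  0.046 ]))
(np.int32(202), array([269.4, 228.6]), array([262, 221,  16,  16], dtype=int32), array([ 0.5568, -0.0253,  0.046 ]))
(np.int32(207), array([252.9, 275.3]), array([245, 267,  17,  17], dtype=int32), array([0.4581, 0.0122, 0.046 ]))
green
(np.int32(5156), array([ 45.1, 133.4]), array([ 7, 85, 79, 98], dtype=int32), array([0.8037, 0.5067, 0.    ]))
(np.int32(5928), array([131.5, 240.2]), array([ 97, 193,  68,  95], dtype=int32), array([0.5429, 0.2857, 0.    ]))
orange
(np.int32(364), array([328.3, 149. ]), array([315, 140,  26,  20], dtype=int32), array([ 0.75  , -0.1714,  0.    ]))
(np.int32(107), array([323.1, 163.4]), array([314, 153,  25,  16], dtype=int32), array([ 0.7146, -0.1571,  0.    ]))
(np.int32(112), array([506.2, 159.3]), array([500, 152,  12,  14], dtype=int32), array([ 0.7166, -0.5964,  0.    ]))
(np.int32(151), array([484.6, 163.8]), array([477, 157,  17,  14], dtype=int32), array([ 0.7064, -0.5423,  0.    ]))
(np.int32(6076), array([386.5, 234.8]
[... 2156 characters left out ...]
([0.5756, 0.1476, 0.06  ]))
{'time_s': 0.1, 'qpos': array([-1.28612972e+00,  2.21156132e-01,  1.52749863e+00,  1.58909511e-05,
        1.39468407e+00, -1.26072439e-01]), 'qd': array([ 0.00036295,  0.0002736 , -0.00245993,  0.00200636,  0.00131212,
        0.00119071]), 'tau': array([ 4.42015707e-04, -4.95946920e+01, -3.88516796e+01,  7.00931763e-02,
        5.15664532e-02, -3.97151462e-05]), 'tool_pos': array([ 0.24940368, -0.5724335 ,  0.19834016]), 'tool_rot': array([-3.07386984e+00, -6.40302103e-01,  1.92673374e-04]), 'ft_force': array([0.96172466, 0.34665063, 0.31915268]), 'moment': array([ 0.02466119,  0.02554764, -0.00825887]), 'finger_force': 0.0, 'gripper_width': 0.08699768248899356}
```

View pics/top0.png

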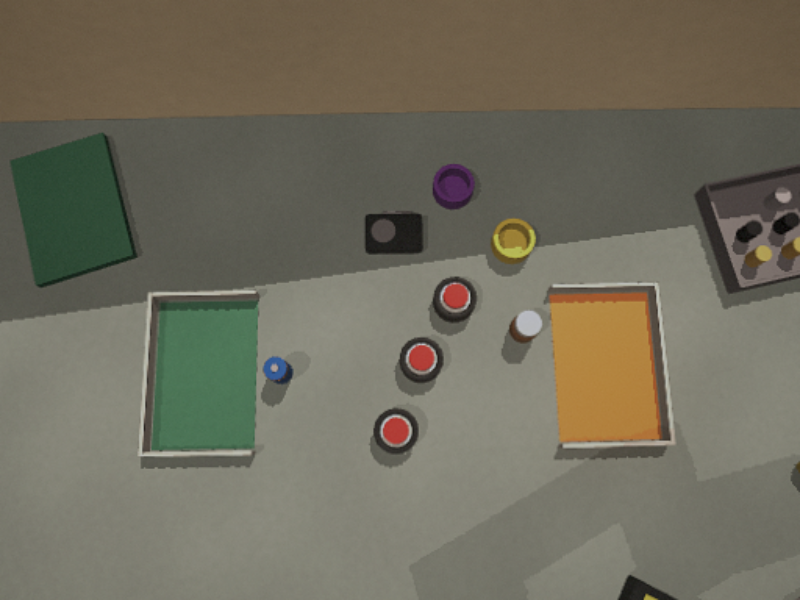

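View pics/scene0.png

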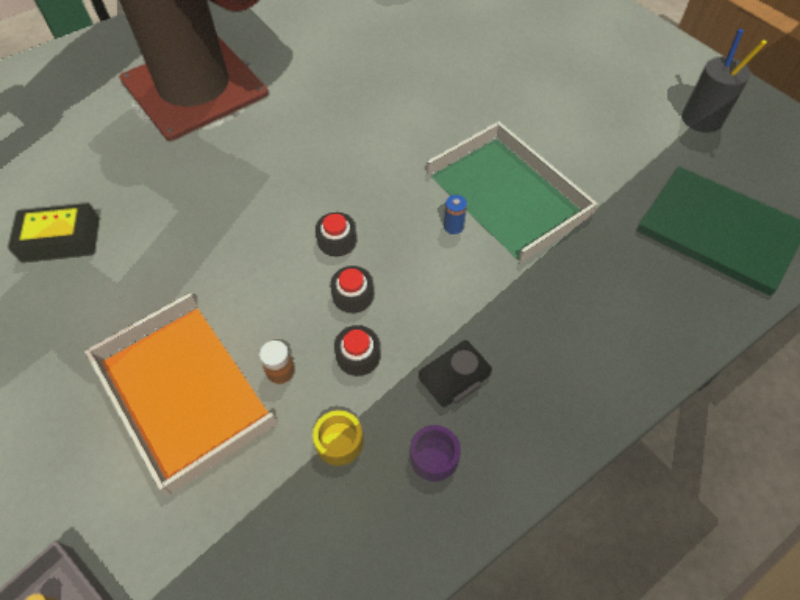

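The top view (800x600) shows three red-capped keys at (455,297), (421,358) and (396,431). The look-alikes are a purple empty cup at (453,185) and a yellow one at (513,240). The cell stands at (277,369), the jar at (527,326) and the microphone at (393,233). The green bay is on the left and the orange bay on the right. The keys are the three black housings with red caps. I'll confirm this in one crop.

Run:
```python
from h import *
s=r.snapshot('top')
c=s['img'][95:300,220:360,::-1];cv2.imwrite('pics/crop.png',cv2.resize(c,None,fx=2.9,fy=2.9,interpolation=cv2.INTER_CUBIC))
for n,u,v,z in(('jar',528*.64,323*.64,.058),('cell',275*.64,368*.64,.06),('mic',393*.64,233*.64,.028)):print(n,world(s,u,v,z).round(3))
```

```text
jar [ 0.6   -0.175  0.058]
cell [0.544 0.174 0.06 ]
mic [0.744 0.01  0.028]
```

View pics/crop.png

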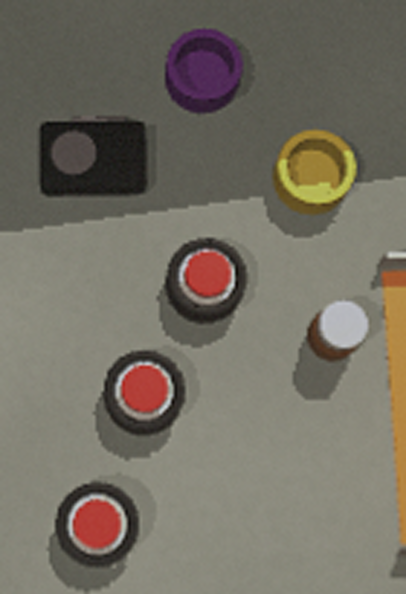

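Emit:
{"op": "jog_arm", "data": {
  "commands": "0 0.03 0.04 0 -0.14; 0 0.06 0.08 0 -0.28; 0 0.09 0.115 0 -0.41; 0 0.12 0.15 0 -0.41; 0 0.15 0.19 0 -0.41; 0 0.18 0.23 0 -0.41; 0 0.21 0.265 0 -0.41; 0 0.24 0.3 0 -0.41; 0 0.27 0.34 0 -0.41; 0 0.3 0.38 0 -0.41",
  "grip_force": 10
}}

```text
time_s: 1.15
tool_pos: [0.5504, -0.1913, 0.1992]
tool_rot: [3.142, 0.001, -0.0]
ft_force: [0.4, -0.2, -0.3]
gripper_width: 0.0152
finger_force: 0.0
```

The crop confirms it: three black housings with red caps at (209,273), (145,389) and (97,523). The purple and yellow cups are empty. I'm going above the first key.

Emit:
{"op": "jog_arm", "data": {
  "commands": "0 0.03 0.04 0 0; 0 0.06 0.075 0 0; 0 0.0945 0.117 0 0; 0 0.0945 0.117 -0.05 0; 0 0.0945 0.117 -0.1 0; 0 0.0945 0.117 -0.135 0; 0 0.0945 0.117 -0.148 0; 0 0.0945 0.117 -0.148 0; 0 0.0945 0.117 -0.148 0"
}}

```text
time_s: 2.05
tool_pos: [0.6455, -0.0765, 0.0533]
tool_rot: [3.141, 0.001, 0.004]
ft_force: [0.4, 0.0, 0.7]
gripper_width: 0.0007
finger_force: 0.0
```

Emit:
{"op": "jog_arm", "data": {
  "commands": "0 0 0 -0.005 0; 0 0 0 -0.005 0; 0 0 0 -0.005 0; 0 0 0 -0.005 0"
}}

```text
time_s: 2.45
tool_pos: [0.6446, -0.0762, 0.0472]
tool_rot: [3.141, 0.001, 0.002]
ft_force: [-0.1, 0.6, -0.3]
gripper_width: 0.0006
finger_force: 0.0
```

Emit:
{"op": "jog_arm", "data": {
  "commands": "0 0 0 -0.003 0; 0 0 0 -0.003 0; 0 0 0 -0.003 0; 0 0 0 -0.003 0"
}}

```text
time_s: 2.85
tool_pos: [0.644, -0.076, 0.0432]
tool_rot: [-3.142, -0.001, 0.0]
ft_force: [0.5, 0.1, 0.8]
gripper_width: 0.0004
finger_force: 0.0
```

Emit:
{"op": "jog_arm", "data": {
  "commands": "0 0 0 -0.002 0; 0 0 0 -0.002 0; 0 0 0 -0.002 0; 0 0 0 -0.002 0"
}}

```text
time_s: 3.25
tool_pos: [0.6441, -0.076, 0.0413]
tool_rot: [-3.142, -0.001, 0.0]
ft_force: [-0.1, -0.1, 0.1]
gripper_width: 0.0008
finger_force: 0.0
```

Emit:
{"op": "jog_arm", "data": {
  "commands": "0 0 0 -0.002 0; 0 0 0 -0.002 0; 0 0 0 -0.002 0; 0 0 0 -0.002 0"
}}

```text
time_s: 3.65
tool_pos: [0.6441, -0.076, 0.0394]
tool_rot: [3.142, 0.001, 0.0]
ft_force: [0.1, 0.5, -0.1]
gripper_width: 0.0002
finger_force: 0.0
```

Run:
```python
from h import *
a=r.snapshot('scene')['img'][130:270,150:310,::-1];b=r.snapshot('wrist')['img'][:,:,::-1]
a=cv2.resize(a,(400,350),interpolation=cv2.INTER_CUBIC);b=cv2.resize(b,(400,350))
cv2.imwrite('pics/p1.png',np.hstack([a,b]))
for _ in range(3):print(r.get_state()['ft_force'],r.get_state()['tool_pos'])
```

```text
[ 0.24619459  0.00478928 -0.30901441] [ 0.64411228 -0.07603297  0.03939909]
[ 0.24619459  0.00478928 -0.30901441] [ 0.64411228 -0.07603297  0.03939909]
[ 0.24619459  0.00478928 -0.30901441] [ 0.64411228 -0.07603297  0.03939909]
```

View pics/p1.png

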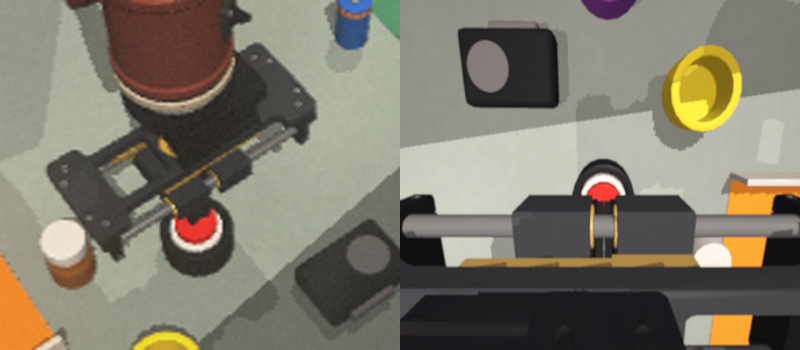

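The left view shows the finger tips at the cap (about (195,215)) with no force yet. I'll keep going down in small steps.

Emit:
{"op": "jog_arm", "data": {
  "commands": "0 0 0 -0.002 0; 0 0 0 -0.002 0; 0 0 0 -0.002 0; 0 0 0 -0.002 0"
}}

```text
time_s: 4.15
tool_pos: [0.6441, -0.076, 0.0373]
tool_rot: [-3.142, -0.001, 0.0]
ft_force: [1.1, 0.2, -0.6]
gripper_width: 0.0005
finger_force: 0.0
```

Run:
```python
from h import *
f=[]
for _ in range(4):
    s=r.snapshot('scene');f.append(r.get_state()['ft_force'])
print(np.mean(f,0),r.get_state()['tool_pos'],r.get_state()['moment'])
for n in('scene','top'):
    s=r.snapshot(n);print(n,[ (b[0],b[3]) for b in blobs(s,(0,120,60),(8,255,255),.046)])
```

```text
[ 0.03504908  0.12420791 -0.1232917 ] [ 0.6441248  -0.07601596  0.03738694] [0.0166649  0.01769785 0.04382683]
scene [(np.int32(10800), array([0.269 , 0.0822, 0.046 ])), (np.int32(141), array([ 0.6509, -0.0775,  0.046 ]))]
top [(np.int32(27739), array([ 0.4808, -0.0633,  0.046 ])), (np.int32(117), array([ 0.6818, -0.0918,  0.046 ]))]
```

```bash
cat >> h.py <<'E'
def zmap(s):
    h,w=s['depth'].shape;K=np.array([[s['fx'],0,s['cx']],[0,s['fy'],s['cy']],[0,0,1]])
    u,v=np.meshgrid(np.arange(w),np.arange(h));p=cv2.undistortPoints(np.stack([u,v],-1).reshape(-1,1,2).astype(float),K,np.array([s['k1'],0,0,0,0.]))
    p=np.c_[p[:,0],np.ones(h*w)]*s['depth'].reshape(-1,1)
    R=cv2.Rodrigues(np.array(s['rvec']))[0];return ((p-np.array(s['tvec']).ravel())@R).reshape(h,w,3)
E
python3 - <<'E'
from h import *
s=r.snapshot('scene');P=zmap(s);h=cv2.cvtColor(s['img'],cv2.COLOR_RGB2HSV)
for u in(226,228,230):
    print(u);[print(v,s['img'][v,u],(P[v,u]*1000).round(0)) for v in range(205,236,2)]
E
```

```text
226
205 [61 59 56] [673. -90. 153.]
207 [64 63 58] [677. -92. 154.]
209 [64 64 61] [680. -95. 154.]
211 [53 50 45] [681. -96. 150.]
213 [54 50 48] [681. -96. 143.]
215 [58 56 50] [681. -97. 135.]
217 [44 41 35] [655. -84.  76.]
219 [73 53 50] [653. -84.  64.]
221 [233  56  47] [646. -81.  43.]
223 [233  53  41] [651. -84.  44.]
225 [216  55  47] [654. -86.  43.]
227 [216 160 145] [653. -86.  32.]
229 [236 230 218] [658. -89.  34.]
231 [61 58 53] [662. -92.  35.]
233 [64 61 55] [665. -94.  33.]
235 [53 47 44] [665. -95.  26.]
228
205 [67 65 62] [675. -87. 153.]
207 [68 65 62] [680. -90. 156.]
209 [57 54 52] [681. -91. 152.]
211 [53 51 49] [681. -92. 145.]
213 [58 56 52] [682. -93. 140.]
215 [52 51 46] [653. -78.  75.]
217 [50 49 44] [656. -80.  73.]
219 [142  46  42] [654. -80.  62.]
221 [231  54  43] [649. -78.  44.]
223 [233  52  43] [654. -81.  46.]
225 [226  59  50] [659. -84.  47.]
227 [200  99  86] [657. -84.  36.]
229 [236 229 217] [659. -85.  32.]
231 [64 62 57] [663. -88.  31.]
233 [63 58 52] [668. -91.  34.]
235 [55 52 47] [668. -92.  26.]
230
205 [61 61 56] [677. -84. 154.]
207 [63 61 58] [680. -86. 153.]
209 [54 55 50] [681. -87. 149.]
211 [52 51 46] [682. -88. 142.]
213 [52 50 48] [653. -73.  78.]
215 [54 54 48] [652. -73.  69.]
217 [86 50 46] [653. -74.  62.]
219 [234  58  50] [647. -71.  42.]
221 [233  59  48] [652. -75.  45.]
223 [234  54  45] [655. -77.  43.]
225 [196  52  43] [661. -80.  46.]
227 [191 141 127] [659. -80.  34.]
229 [233 228 215] [661. -82.  32.]
231 [62 57 53] [667. -85.  34.]
233 [58 57 49] [669. -87.  33.]
235 [52 53 47] [670. -88.  25.]
```

Emit:
{"op": "jog_arm", "data": {
  "commands": "0 0 0 -0.0015 0; 0 0 0 -0.0015 0; 0 0 0 -0.0015 0; 0 0 0 -0.0015 0"
}}

```text
time_s: 4.9
tool_pos: [0.6441, -0.076, 0.0358]
tool_rot: [-3.142, -0.001, 0.0]
ft_force: [0.5, 0.4, 0.8]
gripper_width: 0.0006
finger_force: 0.0
```

Depth shows the cap still uncompressed at about 45 mm and the finger tip near 58 mm. So the reported z is probably lower than the true tip height, and I'll descend by feel.

Emit:
{"op": "jog_arm", "data": {
  "commands": "0 0 0 -0.004 0; 0 0 0 -0.004 0; 0 0 0 -0.004 0"
}}

```text
time_s: 5.2
tool_pos: [0.6438, -0.0759, 0.0315]
tool_rot: [-3.141, -0.001, 0.001]
ft_force: [0.1, -0.0, 0.9]
gripper_width: 0.0009
finger_force: 0.0
```

Emit:
{"op": "jog_arm", "data": {
  "commands": "0 0 0 -0.003 0; 0 0 0 -0.003 0; 0 0 0 -0.003 0"
}}

```text
time_s: 5.5
tool_pos: [0.6439, -0.0759, 0.0287]
tool_rot: [-3.141, -0.001, 0.0]
ft_force: [-0.3, -0.1, 0.1]
gripper_width: 0.0004
finger_force: 0.0
```

Emit:
{"op": "jog_arm", "data": {
  "commands": "0 0 0 -0.003 0; 0 0 0 -0.003 0; 0 0 0 -0.003 0"
}}

```text
time_s: 5.8
tool_pos: [0.6439, -0.076, 0.0256]
tool_rot: [-3.142, -0.001, 0.001]
ft_force: [-0.1, -0.0, 0.1]
gripper_width: 0.0004
finger_force: 0.0
```

Run:
```python
from h import *
s=r.snapshot('scene');P=zmap(s)
for u in(226,230):
    print(u);[print(v,s['img'][v,u],(P[v,u]*1000).round(0)) for v in range(213,236,1)]
print(r.get_state())
c=s['img'][190:250,190:270,::-1];cv2.imwrite('pics/p2.png',cv2.resize(c,(800,600),interpolation=cv2.INTER_CUBIC))
```

```text
226
213 [66 64 63] [680. -96. 141.]
214 [59 57 54] [681. -97. 140.]
215 [51 49 47] [681. -97. 136.]
216 [56 56 50] [680. -97. 131.]
217 [54 52 51] [680. -97. 127.]
218 [56 52 50] [681. -98. 125.]
219 [48 47 41] [653. -84.  65.]
220 [47 44 38] [652. -83.  57.]
221 [49 43 42] [651. -83.  53.]
222 [164  50  43] [650. -83.  46.]
223 [225  52  43] [653. -85.  48.]
224 [234  57  47] [653. -85.  46.]
225 [216  54  43] [655. -86.  44.]
226 [178  55  46] [654. -86.  38.]
227 [216 159 145] [653. -86.  33.]
228 [236 226 211] [654. -87.  31.]
229 [237 230 219] [657. -89.  32.]
230 [143 135 124] [658. -90.  32.]
231 [62 57 51] [662. -92.  35.]
232 [55 54 47] [663. -93.  33.]
233 [61 58 53] [665. -94.  33.]
234 [56 52 44] [665. -95.  30.]
235 [55 52 44] [664. -95.  24.]
230
213 [54 54 53] [681. -88. 135.]
214 [55 53 51] [682. -89. 132.]
215 [53 54 48] [680. -88. 125.]
216 [57 55 51] [681. -89. 123.]
217 [55 51 48] [653. -74.  61.]
218 [51 48 43] [652. -74.  56.]
219 [53 51 45] [653. -75.  54.]
220 [84 50 47] [654. -75.  52.]
221 [233  59  49] [653. -75.  47.]
222 [233  53  44] [655. -77.  47.]
223
[... 412 characters left out ...]
 49 42] [670. -88.  26.]
{'time_s': 5.85, 'qpos': array([-2.38935542e-01,  4.44246313e-01,  1.58870990e+00,  1.27246002e-05,
        1.10877049e+00,  1.33101657e+00]), 'qd': array([-0.00035737, -0.00300211, -0.00235706,  0.00084535, -0.00046091,
        0.00205864]), 'tau': array([ 9.86822524e-04, -5.51385534e+01, -3.41586077e+01,  4.78164735e-02,
       -5.94855566e-02, -8.69715905e-05]), 'tool_pos': array([ 0.64403996, -0.07597834,  0.02577337]), 'tool_rot': array([-3.14154953e+00, -1.31715700e-03,  2.00318537e-04]), 'ft_force': array([-0.12754389, -0.41097337,  0.46938729]), 'moment': array([0.05433657, 0.02304526, 0.03688282]), 'finger_force': 0.0, 'gripper_width': 0.0002949917162921476}
```

View pics/p2.png

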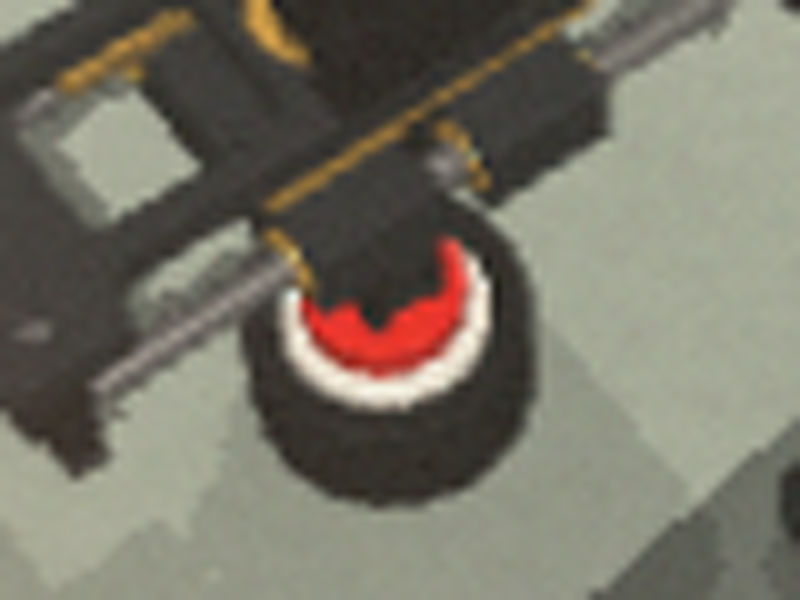

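The tips sit just above the cap (about (380,310) in the crop), so the reported z is about 20 mm below the true tip height. I'm continuing down.

Emit:
{"op": "jog_arm", "data": {
  "commands": "0 0 0 -0.003 0; 0 0 0 -0.003 0; 0 0 0 -0.003 0"
}}

```text
time_s: 6.15
tool_pos: [0.6445, -0.0761, 0.0233]
tool_rot: [3.141, 0.001, 0.001]
ft_force: [0.9, 0.5, 2.6]
gripper_width: 0.0008
finger_force: 1.0
```

Emit:
{"op": "jog_arm", "data": {
  "commands": "0 0 0 -0.002 0; 0 0 0 -0.002 0; 0 0 0 -0.002 0"
}}

```text
time_s: 6.45
tool_pos: [0.6446, -0.0761, 0.0216]
tool_rot: [3.141, 0.001, 0.001]
ft_force: [-0.7, -0.2, 6.1]
gripper_width: 0.0007
finger_force: 2.9
```

Emit:
{"op": "jog_arm", "data": {
  "commands": "0 0 0 -0.002 0; 0 0 0 -0.002 0; 0 0 0 -0.002 0"
}}

```text
time_s: 6.75
tool_pos: [0.6446, -0.0761, 0.02]
tool_rot: [3.141, 0.001, 0.002]
ft_force: [-1.7, -0.1, 7.5]
gripper_width: 0.0003
finger_force: 3.9
```

Key 1 gave 6.1 N, then 7.5 N at about 3 mm, so it's stiff. Contact came at a reported z of about 0.0233, so the true tip is about 0.0228 m higher than reported. Next is key 2.

Emit:
{"op": "jog_arm", "data": {
  "commands": "0 0 0 0.03 0; 0 -0.04 0.024 0.03 0; 0 -0.087 0.05 0.03 0; 0 -0.087 0.05 0.03 0; 0 -0.087 0.05 0.008 0; 0 -0.087 0.05 0.005 0; 0 -0.087 0.05 0.005 0; 0 -0.087 0.05 0.005 0"
}}

```text
time_s: 7.55
tool_pos: [0.5576, -0.0263, 0.0242]
tool_rot: [3.141, 0.001, 0.0]
ft_force: [0.2, 0.3, 0.0]
gripper_width: 0.0005
finger_force: 0.0
```

Emit:
{"op": "jog_arm", "data": {
  "commands": "0 0 0 -0.003 0; 0 0 0 -0.003 0; 0 0 0 -0.003 0"
}}

```text
time_s: 7.85
tool_pos: [0.5581, -0.0263, 0.0215]
tool_rot: [3.141, 0.001, 0.003]
ft_force: [1.0, -0.8, 1.3]
gripper_width: 0.0001
finger_force: 0.9
```

Emit:
{"op": "jog_arm", "data": {
  "commands": "0 0 0 -0.002 0; 0 0 0 -0.002 0; 0 0 0 -0.002 0"
}}

```text
time_s: 8.15
tool_pos: [0.5576, -0.0262, 0.0192]
tool_rot: [3.141, 0.001, 0.002]
ft_force: [1.8, -1.3, 2.7]
gripper_width: 0.0005
finger_force: 1.3
```

Emit:
{"op": "jog_arm", "data": {
  "commands": "0 0 0 -0.002 0; 0 0 0 -0.002 0; 0 0 0 -0.002 0"
}}

```text
time_s: 8.45
tool_pos: [0.5574, -0.0261, 0.017]
tool_rot: [3.141, 0.001, 0.001]
ft_force: [1.8, -1.2, 2.7]
gripper_width: 0.0007
finger_force: 1.6
```

Key 2 gave 2.7 N at about 6 mm, so it's weak. Next is key 3.

Emit:
{"op": "jog_arm", "data": {
  "commands": "0 0 0 0.03 0; 0 -0.045 0.018 0.035 0; 0 -0.09 0.035 0.035 0; 0 -0.0985 0.038 0.035 0; 0 -0.0985 0.038 0.015 0; 0 -0.0985 0.038 0.008 0; 0 -0.0985 0.038 0.008 0; 0 -0.0985 0.038 0.008 0"
}}

```text
time_s: 9.25
tool_pos: [0.4586, 0.0119, 0.0248]
tool_rot: [-3.141, -0.001, 0.002]
ft_force: [-0.1, -0.0, -0.4]
gripper_width: 0.0004
finger_force: 0.0
```

Emit:
{"op": "jog_arm", "data": {
  "commands": "0 0 0 -0.003 0; 0 0 0 -0.003 0; 0 0 0 -0.003 0"
}}

```text
time_s: 9.55
tool_pos: [0.4596, 0.0117, 0.0226]
tool_rot: [3.141, 0.001, 0.002]
ft_force: [0.3, -0.6, 5.0]
gripper_width: 0.0004
finger_force: 2.2
```

Emit:
{"op": "jog_arm", "data": {
  "commands": "0 0 0 -0.002 0; 0 0 0 -0.002 0; 0 0 0 -0.002 0"
}}

```text
time_s: 9.85
tool_pos: [0.4596, 0.0117, 0.0208]
tool_rot: [3.141, 0.001, 0.003]
ft_force: [0.3, 0.0, 6.7]
gripper_width: 0.0003
finger_force: 3.1
```

Emit:
{"op": "jog_arm", "data": {
  "commands": "0 0 0 -0.002 0; 0 0 0 -0.002 0; 0 0 0 -0.002 0"
}}

```text
time_s: 10.15
tool_pos: [0.4597, 0.0117, 0.019]
tool_rot: [3.141, 0.001, 0.003]
ft_force: [-0.5, -0.4, 8.1]
gripper_width: 0.0008
finger_force: 4.0
```

Key 3 gave 8.1 N, so it's stiff. Keys 1 and 3 go to green (left) and key 2 goes to orange (right). I'll grasp key 3 around its housing.

Emit:
{"op": "jog_arm", "data": {
  "commands": "0.087 0 0 0.03 0; 0.087 0 0 0.03 0; 0.087 0 0 0.03 0; 0.087 0 0 0.03 0; 0.087 0 0 0.03 0; 0.087 0 0 0.03 0"
}}

```text
time_s: 10.75
tool_pos: [0.4578, 0.0121, 0.047]
tool_rot: [-3.141, -0.001, 0.003]
ft_force: [-0.2, -0.2, 1.0]
gripper_width: 0.0403
finger_force: 0.0
```

Emit:
{"op": "jog_arm", "data": {
  "commands": "0.087 0.0015 0 0 0; 0.087 0.0015 0 0 0; 0.087 0.0015 0 0 0; 0.087 0.0015 0 0 0; 0.087 0.0015 0 0 0; 0.087 0.0015 0 0 0; 0.087 0.0015 0 -0.02 0; 0.087 0.0015 0 -0.04 0; 0.087 0.0015 0 -0.05 0; 0.087 0.0015 0 -0.05 0"
}}

```text
time_s: 11.75
tool_pos: [0.4585, 0.0122, -0.0036]
tool_rot: [-3.141, -0.001, 0.005]
ft_force: [0.4, -0.2, -0.8]
gripper_width: 0.0871
finger_force: 0.0
```

Emit:
{"op": "jog_arm", "data": {
  "commands": "0.087 0.001 0 -0.007 0; 0.087 0.001 0 -0.013 0; 0.087 0.001 0 -0.013 0"
}}

```text
time_s: 12.05
tool_pos: [0.4608, 0.012, -0.0156]
tool_rot: [-3.142, -0.001, 0.001]
ft_force: [-0.0, -0.1, -0.3]
gripper_width: 0.0871
finger_force: 0.0
```

Emit:
{"op": "jog_arm", "data": {
  "commands": "0.05 0 0 0 0; 0.05 0 0 0 0; 0.05 0 0 0 0; 0.05 0 0 0 0; 0.05 0 0 0 0; 0.05 0 0 0 0",
  "grip_force": 10
}}

```text
time_s: 12.65
tool_pos: [0.4613, 0.0121, -0.015]
tool_rot: [-3.141, -0.001, -0.0]
ft_force: [-0.8, -0.1, 1.9]
gripper_width: 0.0611
finger_force: 9.9
```

Emit:
{"op": "jog_arm", "data": {
  "commands": "0.05 0 0 -0.001 0; 0.05 0.004 0.01 -0.001 0; 0.05 0.008 0.025 -0.001 0; 0.05 0.012 0.04 -0.001 0; 0.05 0.016 0.055 -0.001 0; 0.05 0.019 0.07 -0.001 0; 0.05 0.019 0.085 -0.001 0; 0.05 0.019 0.1 -0.001 0; 0.05 0.019 0.11 -0.001 0; 0.05 0.019 0.11 -0.001 0"
}}

```text
time_s: 13.65
tool_pos: [0.4812, 0.123, -0.0153]
tool_rot: [-3.141, -0.003, -0.003]
ft_force: [-0.7, 1.9, 5.8]
gripper_width: 0.0606
finger_force: 9.9
```

Emit:
{"op": "jog_arm", "data": {
  "commands": "0.05 0 0.01 0 0; 0.05 0 0.025 0 0; 0.05 0 0.04 0 0; 0.05 0 0.06 0 0; 0.05 0 0.08 0 0; 0.05 0 0.1 0 0; 0.05 0 0.12 0 0; 0.05 0 0.14 0 0; 0.05 0 0.157 0 0; 0.05 0 0.157 0 0"
}}

```text
time_s: 14.65
tool_pos: [0.4811, 0.281, -0.0153]
tool_rot: [-3.139, -0.003, -0.003]
ft_force: [-0.2, 5.7, 6.0]
gripper_width: 0.0608
finger_force: 9.9
```

Emit:
{"op": "jog_arm", "data": {
  "commands": "0.083 0 0 0 0; 0.083 0 0 0 0; 0.083 0 0 0 0; 0.083 0 0 0 0; 0.083 0 0 0 0; 0.083 0 0 0 0; 0.083 0 0 0 0"
}}

```text
time_s: 15.35
tool_pos: [0.4801, 0.2789, -0.0162]
tool_rot: [3.142, 0.001, -0.0]
ft_force: [-0.3, -0.4, 0.2]
gripper_width: 0.0826
finger_force: 0.0
```

Emit:
{"op": "jog_arm", "data": {
  "commands": "0.087 0 0 0.03 0; 0.087 0 0 0.07 0; 0.087 0 0 0.1 0; 0.087 0.02 -0.04 0.1 0; 0.087 0.04 -0.085 0.1 0; 0.087 0.06 -0.13 0.1 0; 0.087 0.08 -0.175 0.1 0; 0.087 0.1 -0.22 0.1 0; 0.087 0.12 -0.265 0.1 0; 0.087 0.14 -0.31 0.1 0"
}}

```text
time_s: 16.35
tool_pos: [0.6206, -0.0329, 0.0839]
tool_rot: [-3.142, -0.001, -0.001]
ft_force: [0.9, -0.0, -0.4]
gripper_width: 0.0868
finger_force: 0.0
```

Run:
```python
from h import *
for n in('top','scene'):
    s=r.snapshot(n)
    for b in blobs(s,(0,120,60),(8,255,255),.046):print(n,b[0],b[1],b[3])
    [print('blue',b[0],b[3]) for b in blobs(s,(95,100,40),(125,255,255),.06)]
```

```text
top 26772 [262.5 261.8] [ 0.4859 -0.0088  0.046 ]
top 224 [126.6 268.5] [0.4774 0.2804 0.046 ]
blue 146 [0.5442 0.1746 0.06  ]
blue 32 [0.5339 0.1583 0.06  ]
scene 8902 [220.1  50.3] [0.1981 0.2075 0.046 ]
scene 201 [273.5  20.5] [0.1835 0.4059 0.046 ]
scene 1833 [124.5  61.8] [ 0.0826 -0.0251  0.046 ]
scene 143 [306.4  98. ] [0.4798 0.2792 0.046 ]
scene 61 [223.9 176.8] [ 0.554  -0.0228  0.046 ]
scene 31 [227.2 183.9] [ 0.5738 -0.0275  0.046 ]
scene 226 [227.7 218.5] [ 0.6453 -0.0754  0.046 ]
blue 68 [0.5645 0.7944 0.06  ]
blue 99 [0.547  0.1744 0.06  ]
blue 124 [0.576  0.1479 0.06  ]
```

Emit:
{"op": "jog_arm", "data": {
  "commands": "0.087 0.024 -0.045 0 0; 0.087 0.024 -0.0455 0 0; 0.087 0.0245 -0.0455 -0.03 0; 0.087 0.0245 -0.0455 -0.06 0; 0.087 0.0245 -0.0455 -0.08 0; 0.087 0.0245 -0.0455 -0.09 0; 0.087 0.0245 -0.0455 -0.1 0; 0.087 0.0245 -0.0455 -0.1 0"
}}

```text
time_s: 17.25
tool_pos: [0.6439, -0.0759, -0.017]
tool_rot: [-3.141, -0.002, 0.002]
ft_force: [-0.3, 0.1, -0.1]
gripper_width: 0.0873
finger_force: 0.0
```

Emit:
{"op": "jog_arm", "data": {
  "commands": "0.05 0 0 0 0; 0.05 0 0 0 0; 0.05 0 0 0 0; 0.05 0 0 0 0; 0.05 0 0 0 0; 0.05 0 0 0 0"
}}

```text
time_s: 17.85
tool_pos: [0.6452, -0.0764, -0.0153]
tool_rot: [-3.142, -0.001, -0.002]
ft_force: [-0.4, 0.8, 4.7]
gripper_width: 0.0622
finger_force: 10.0
```

Emit:
{"op": "jog_arm", "data": {
  "commands": "0.05 0 0.01 0 0; 0.05 0 0.025 0 0; 0.05 0 0.045 0 0; 0.05 0 0.065 0 0; 0.05 0 0.085 0 0; 0.05 -0.005 0.105 0 0; 0.05 -0.012 0.125 0 0; 0.05 -0.02 0.145 0 0; 0.05 -0.029 0.16 0 0; 0.05 -0.037 0.17 0 0"
}}

```text
time_s: 18.85
tool_pos: [0.6083, 0.0946, -0.0153]
tool_rot: [3.141, 0.003, 0.004]
ft_force: [3.1, -3.5, 4.5]
gripper_width: 0.0622
finger_force: 10.0
```

Emit:
{"op": "jog_arm", "data": {
  "commands": "0.05 0 0 0 0"
}}

```text
time_s: 18.95
tool_pos: [0.6071, 0.0959, -0.0154]
tool_rot: [-3.14, -0.003, -0.001]
ft_force: [0.1, 4.3, 7.7]
gripper_width: 0.0616
finger_force: 10.0
```

Emit:
{"op": "jog_arm", "data": {
  "commands": "0.05 0 0.015 0 0; 0.05 0 0.035 0 0; 0.05 0 0.055 0 0; 0.05 0 0.075 0 0; 0.05 0 0.095 0 0; 0.05 0 0.115 0 0; 0.05 0 0.135 0 0; 0.05 0 0.155 0 0; 0.05 0 0.175 0 0; 0.05 0 0.185 0 0"
}}

```text
time_s: 19.95
tool_pos: [0.6073, 0.2788, -0.0155]
tool_rot: [3.14, 0.003, -0.0]
ft_force: [0.4, -7.7, 9.5]
gripper_width: 0.0622
finger_force: 10.0
```

Emit:
{"op": "jog_arm", "data": {
  "commands": "0.083 0 0 0 0; 0.083 0 0 0 0; 0.083 0 0 0 0; 0.083 0 0 0 0; 0.083 0 0 0 0; 0.083 0 0 0 0; 0.083 0 0 0 0"
}}

```text
time_s: 20.65
tool_pos: [0.6076, 0.2784, -0.0162]
tool_rot: [-3.142, -0.001, 0.0]
ft_force: [0.6, -0.6, 0.3]
gripper_width: 0.0829
finger_force: 0.0
```

Emit:
{"op": "jog_arm", "data": {
  "commands": "0.087 0 0 0.03 0; 0.087 0 0 0.07 0; 0.087 0 0 0.1 0; 0.087 0 -0.04 0.1 0; 0.087 -0.01 -0.085 0.1 0; 0.087 -0.02 -0.13 0.1 0; 0.087 -0.03 -0.175 0.1 0; 0.087 -0.04 -0.22 0.1 0; 0.087 -0.05 -0.265 0.1 0; 0.087 -0.05 -0.3 0.1 0"
}}

```text
time_s: 21.65
tool_pos: [0.5563, -0.0237, 0.0839]
tool_rot: [3.141, -0.0, -0.001]
ft_force: [1.4, 0.0, -0.1]
gripper_width: 0.0869
finger_force: 0.0
```

Run:
```python
from h import *
for n in('top','scene'):
    s=r.snapshot(n)
    for b in blobs(s,(0,120,60),(8,255,255),.046):print(n,b[0],b[1],b[3])
    [print('blue',b[0],b[3]) for b in blobs(s,(95,100,40),(125,255,255),.06)]
```

```text
top 19288 [262.  276.4] [ 0.4553 -0.007   0.046 ]
top 210 [129.8 209.1] [0.6057 0.2792 0.046 ]
top 223 [126.7 268.5] [0.4774 0.2804 0.046 ]
blue 145 [0.5442 0.1746 0.06  ]
blue 30 [0.5341 0.1584 0.06  ]
scene 5097 [172.7  34.4] [0.0604 0.1379 0.046 ]
scene 73 [252.4   9. ] [0.1016 0.3896 0.046 ]
scene 2441 [209.3  69.6] [0.245  0.1412 0.046 ]
scene 143 [306.4  98. ] [0.4798 0.2792 0.046 ]
scene 170 [340.9 129.1] [0.6076 0.2778 0.046 ]
scene 198 [224.2 178.8] [ 0.5587 -0.0252  0.046 ]
blue 67 [0.5641 0.795  0.06  ]
blue 98 [0.5471 0.1746 0.06  ]
blue 130 [0.5755 0.1474 0.06  ]
```

Emit:
{"op": "jog_arm", "data": {
  "commands": "0.087 0.001 -0.004 0 0; 0.087 0.001 -0.004 -0.03 0; 0.087 0.001 -0.004 -0.06 0; 0.087 0.001 -0.004 -0.08 0; 0.087 0.001 -0.004 -0.09 0; 0.087 0.001 -0.004 -0.1 0; 0.087 0.001 -0.004 -0.1 0"
}}

```text
time_s: 22.45
tool_pos: [0.5581, -0.0248, -0.017]
tool_rot: [-3.141, -0.003, 0.002]
ft_force: [-0.7, -0.1, -0.6]
gripper_width: 0.0867
finger_force: 0.0
```

Emit:
{"op": "jog_arm", "data": {
  "commands": "0.05 0 0 0 0; 0.05 0 0 0 0; 0.05 0 0 0 0; 0.05 0 0 0 0; 0.05 0 0 0 0; 0.05 0 0 0 0"
}}

```text
time_s: 23.05
tool_pos: [0.5591, -0.0254, -0.0155]
tool_rot: [-3.141, -0.001, -0.002]
ft_force: [-0.6, 1.4, 5.0]
gripper_width: 0.0609
finger_force: 9.9
```

Shift needed: x -0.05, y -0.26.

Emit:
{"op": "jog_arm", "data": {
  "commands": "0.05 -0.006 -0.008 0 0; 0.05 -0.014 -0.018 0 0; 0.05 -0.024 -0.03 0 0; 0.05 -0.034 -0.042 0 0; 0.05 -0.044 -0.054 0 0; 0.05 -0.05 -0.066 0 0; 0.05 -0.05 -0.08 0 0; 0.05 -0.05 -0.1 0 0; 0.05 -0.05 -0.11 0 0; 0.05 -0.05 -0.11 0 0"
}}

```text
time_s: 24.05
tool_pos: [0.5077, -0.1374, -0.0156]
tool_rot: [3.141, -0.001, -0.001]
ft_force: [-0.6, -0.8, 8.0]
gripper_width: 0.061
finger_force: 9.9
```

Emit:
{"op": "jog_arm", "data": {
  "commands": "0.05 0 -0.01 0 0; 0.05 0 -0.025 0 0; 0.05 0 -0.04 0 0; 0.05 0 -0.055 0 0; 0.05 0 -0.07 0 0; 0.05 0 -0.09 0 0; 0.05 0 -0.11 0 0; 0.05 0 -0.13 0 0; 0.05 0 -0.15 0 0; 0.05 0 -0.15 0 0"
}}

```text
time_s: 25.05
tool_pos: [0.5074, -0.2888, -0.0157]
tool_rot: [3.139, -0.001, -0.0]
ft_force: [-0.9, -6.1, 5.6]
gripper_width: 0.0608
finger_force: 9.9
```

Emit:
{"op": "jog_arm", "data": {
  "commands": "0.083 0 0 0 0; 0.083 0 0 0 0; 0.083 0 0 0 0; 0.083 0 0 0 0; 0.083 0 0 0 0; 0.083 0 0 0 0; 0.083 0 0 0 0"
}}

```text
time_s: 25.75
tool_pos: [0.5086, -0.2853, -0.0162]
tool_rot: [-3.141, -0.002, 0.0]
ft_force: [0.6, -0.5, 0.4]
gripper_width: 0.0832
finger_force: 0.0
```

Emit:
{"op": "jog_arm", "data": {
  "commands": "0.083 0 0 0.03 0; 0.083 0 0 0.07 0; 0.083 0 0 0.12 0; 0.083 0 0 0.15 0; 0.083 -0.03 -0.04 0.15 0; 0.083 -0.06 -0.08 0.15 0; 0.083 -0.1 -0.11 0.15 0; 0.083 -0.13 -0.15 0.15 0; 0.083 -0.16 -0.19 0.15 0; 0.083 -0.16 -0.19 0.15 0"
}}

```text
time_s: 26.75
tool_pos: [0.3446, -0.4802, 0.1342]
tool_rot: [3.139, -0.008, -0.001]
ft_force: [0.1, 0.2, 0.1]
gripper_width: 0.0829
finger_force: 0.0
```

Run:
```python
from h import *
for n in('top','scene'):
    s=r.snapshot(n)
    if n=='top':cv2.imwrite('pics/end.png',cv2.resize(s['img'][:,:,::-1],(800,600)))
    for b in blobs(s,(0,120,60),(8,255,255),.046):print(n,b[0],b[1],b[3])
```

```text
top 210 [129.8 209.1] [0.6057 0.2792 0.046 ]
top 219 [392.9 249.6] [ 0.5056 -0.2898  0.046 ]
top 225 [126.6 268.4] [0.4774 0.2805 0.046 ]
scene 1820 [124.6  62.1] [ 0.0839 -0.0256  0.046 ]
scene 143 [306.4  98. ] [0.4798 0.2792 0.046 ]
scene 170 [340.9 129.1] [0.6076 0.2778 0.046 ]
scene 253 [103.8 225.7] [ 0.5069 -0.2877  0.046 ]
```

View pics/end.png

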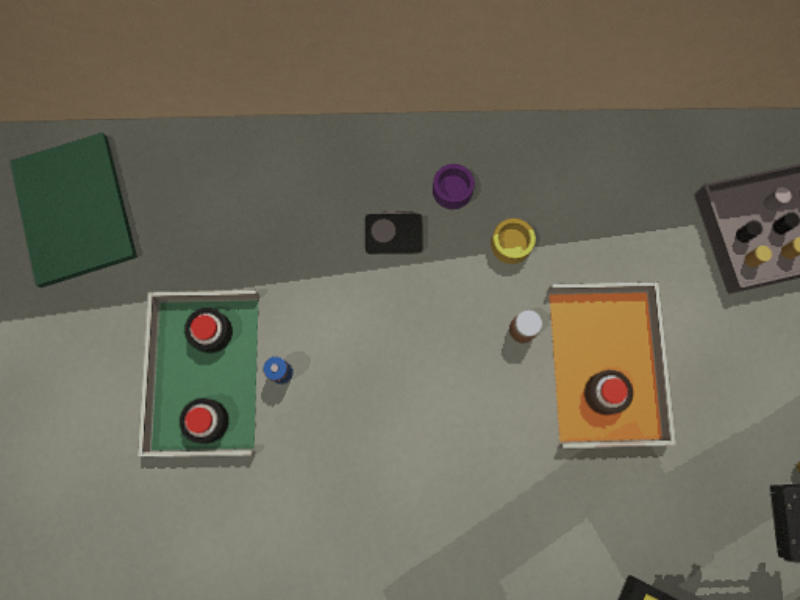

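The end view shows the two stiff keys in the green bay at (207,330) and (203,420), and the weak key in the orange bay at (609,391). The jar, cell and microphone have not moved.

```bash
python3 -c "
from station import r
print(r.finish_job())"
```

```text
the job is handed in; nothing more can be done
None
```

I pressed all three keys first, then slid the two stiff ones fully into the green bay and the weak one fully into the orange bay; the jar, cell and microphone stayed where they were, and I handed the job in at about 27 s.

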